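Sound the slanted planter tube with the gauge rod

TASK

Find out how deep the slanting tube of the white planter goes: take the gauge rod from its wooden stand, lower it foot first down that tube and keep going, pushing the orange marker up against its friction, until you feel the foot rest on the hard bottom, pressing gently and not dropping the rod. Leave the rod standing on the bottom of the tube with the marker resting on the tube's mouth to show the depth, let go of it, and leave the other things on the bench where they are.

Things in the scene. Friction and masses are not known exactly. Their poses are not given: they have to be found in the camera images.
- rod_handle (a point): Centre of the gauge rod's blue handle (18 mm diameter, 45 mm long, at the rod's top). The rod is 210 mm long in all: a steel shaft, 10 mm diameter, with a round foot, then the handle. This point is on the axis, 187.5 mm above the foot, 22.5 mm below the top; z runs from foot to top. About 0.13 kg. It starts upright in the wooden stand.
- rod_tip (a point): Lowest point of the rod's round foot, on its axis; z runs from foot to top.
- marker_under (a point): Centre of the underside of the orange marker, a collar (32 mm diameter, 14 mm high) that slides on the rod's shaft and stays where it is left; a push of about 4 N slides it. At the start its underside is 45 to 57 mm above the foot; it can slide up until that is 145 mm. It is too wide to enter the tube.
- tube_mouth (a point): Centre of the mouth of the white tube that slants out of the white planter's lid. z is the tube's axis, pointing out, 30 degrees from vertical. Bore 18 mm, outer diameter 26 mm, 45 mm clear of the lid. Blind: a hard flat bottom square to the axis, 75 to 115 mm below the mouth along the axis, different each time; find it by touch. Over 35 N on it is damage. Tube and planter are fixed.
- planter: White ribbed round planter, 174 mm across and 95 mm high, with a green lid, fixed to the bench; origin under its centre, x axis away from the side to which the tube's mouth leans. The mouth is 35 mm towards -x of its centre and 130 mm above the bench.
- clay_planter: Terracotta-coloured planter of the same shape and size with a black lid and a like grey tube, fixed; not the one to sound. It stands on the other side, the two swap places. Origin under its centre, axes as for the white planter.
- stand: Wooden block 70 x 70 mm and 50 mm high, fixed, with a 12 mm hole 38 mm deep in the middle of its top, in which the rod stands at the start. Origin under its centre.
- nursery_pot: Small black open pot, 60 mm across and 55 mm high, loose; leave alone. Origin under its centre.
- spoon_label: White plastic spoon used as a plant label, 150 mm long, lying loose; leave alone.
- mister: Clear plastic bottle with a green cap, 64 mm across and 165 mm high, loose; leave alone. Origin under its centre.
- trowel: Small flat trowel with a wooden handle, 240 mm long, lying loose; leave alone.
- cup: Clear plastic cup, 72 mm across and 85 mm high, loose; leave alone. Origin under its centre.
- saucer: Terracotta saucer, 130 mm across and 16 mm high, loose; leave alone. Origin under its centre.
Things that resemble listed ones, but are neither listed nor needed, are in the scene too. Leave any green look-alike of the part that bears rod_handle alone.

How it is judged:
By the outcome, as a careful person would: the job done as asked, in the order asked, and still so for the second after the job is handed in, with the robot touching nothing.
It also fails if it takes over 48 s, if anything falls off the work surface, if the arm or the gripper's body presses on something with over 40 N, if the wrist force passes 120 N, or if a joint passes its speed limit or range.

ROBOT

A 7-joint arm with a two-finger parallel gripper is mounted at the origin on the work surface. World frame = base frame: x ahead of the robot, y to its left, z up, the work surface at z = 0. Lengths are in mm, angles in rad, forces in N, time in s.
With the tool pointing down it reaches from about 400 to 850 mm from the base axis. Payload 6.9 kg.
Tool frame: the origin (TCP) lies on the mounting face of the last link; the fingertips stand 173 mm ahead of it and the grasp point (between the pads) lies 155 mm ahead of it; z points along the fingers, y is the direction in which the jaws open and shut (so a half turn about z gives the same grasp; the last joint's range is limited). The gripper opens to 85 mm and grips with 20 to 120 N. Pads are 22 mm wide; open, the fingers measure 114 mm over their backs; the gripper's body (76 mm by 85 mm) begins 54 mm behind the grasp point. The pads swing forward as they close: fully open they stand 13 mm farther back than shut.
Start: joints at [1.339, 0.507, -0.238, 1.5, 0.126, 1.149, -0.155], TCP at [207.103, -589.683, 404.675] pointing down, gripper open.
Joint ranges: [-3.08, 3.08], [-0.24, 2.05], [-1.43, 1.35], [0, 2.5], [-1.52, 4.66], [0.17, 1.96], [-2.89, 2.89]. Speed limits (rad/s): [2.39, 2.39, 3.14, 3.14, 3.14, 3.14, 3.14].

INTERFACE

Orientations are given as a unit quaternion [x, y, z, w].
In Python, from cell import * gives the robot as it stands.
- The arm moves only by the shell command python3 -m inch 'ROWS' [FORCE]. ROWS is JSON, one flat list of numbers, 7 for each row, row after row: the shift along the tool's x, y, z in mm, then the turn, a rotation vector about the tool's x, y, z in degrees, then the gripper command: -1 is shut, 1 is fully open, values between are in proportion. In form: [x, y, z, rx, ry, rz, grip, x, y, z, rx, ry, rz, grip, ...]. A call has 1 to 12 rows; each row shifts and turns the commanded pose from where the row before left it, along the tool's axes as they then stand; what a row does not reach is not made up. A row lasts 1/10 s, in which the tool goes at most 50 mm and 8.59 degrees, less where a joint would pass 70% of its speed; a pose out of reach is approached as far as the arm can. A call with a gripper value outside its range is refused whole. The fingers move at their own pace and stop on an object; FORCE is the grip in N (left out, the last holds). Time passes only in rows, so rows that do not move let the fingers close. It gives the time, the measured TCP pose, the force and the opening at its end, in the units of the state.
- get_state(): the state, without advancing time (a new reading comes with each control period).
- get_image(name): name is "side" or "top"; returns a dict with "image" (480x640x3 uint8, blue, green, red), "mtx" (3x3 intrinsics, pixels), "xyz" and "attitude" of the camera in the world. Camera axes: x right, y up, looking along -z (the intrinsics and any distortion apply to the point x, -y, -z); pixel columns grow to the right and rows downward; lengths in mm; the calibration is good to about 2 mm. A picture is of the moment at which its call begins. There is no depth.
- close_job(): hands the job in, once; it reports no verdict.
Trained networks look in the newest picture that a camera, given by its name, has taken for a name from the list of things; names that differ only in an ending like _2 or _b are one class to them, and where a whole thing is asked for, a point or a joint stands for the part that bears it (a point fixed in the world has none). Each returns a list of dicts, best first, with "score" (0 to 1); they miss things now and then, are a little off and sometimes report something else, mostly with a low value. They report only what shows in the picture. A call takes as long as a camera call. They do not tell look-alikes from the thing itself.
- look_for(camera, query): "uv" ([column, row] in pixels, amid what is visible of it).
The state is a dict: "clock": time; "q": joint angles; "joint_vel": joint speeds; "joint_torque": joint torques, N m; "position": TCP position; "ee_rot": TCP orientation; "contact_force": force on the tool from outside, world axes, zero at the start; "torque": the same for the moment, N m; "opening": opening from 0.0 (shut) to 1.0 (fully open).
Only numpy, scipy, OpenCV 4.12 (cv2) and the standard library are available. Lean on these libraries where they do the work, as an engineer would, in place of code of your own. Each camera call takes 0.05 s, during which the arm holds its last target.

## Working session

There is one attempt and no reset: what is moved stays moved. The work goes in short steps, Python scripts to look and compute and a shell command to move; the robot and the scene stay as the last step left them, time stands still between calls to the robot, and variables do not carry over. Pictures are saved under pics/ and viewed, and the job is handed in when it is done.

```bash
ls; mkdir -p pics
python3 - <<'E'
from cell import *
import cv2
s=get_state(); print(s)
for c in ("side","top"):
    im=get_image(c); cv2.imwrite(f"pics/{c}0.png",im["image"]); print(c,im["mtx"],im["xyz"],im["attitude"],[k for k in im])
    for n in ("rod_handle","rod_tip","marker_under","tube_mouth","planter","clay_planter","stand","nursery_pot","mister","cup","trowel","saucer","spoon_label"):
        print(n,[(tuple(round(x) for x in d["uv"]),round(d["score"],2)) for d in look_for(c,n)])
E
```

```text
pics
{'clock': 0.0, 'q': array([ 1.33850246,  0.50834338, -0.23750525,  1.50111807,  0.12571882,
        1.14892328, -0.15481487]), 'joint_vel': array([-0.00035376,  0.00038115, -0.00128919, -0.0022035 , -0.00080314,
       -0.00027204,  0.00055533]), 'joint_torque': array([ 3.85412568e-04, -6.20596576e+01, -2.18656093e+00, -2.49653471e+01,
        1.27262576e-02,  1.18936718e-02,  9.72420003e-05]), 'position': array([ 206.98517511, -589.52840479,  403.83038666]), 'ee_rot': array([ 9.85771110e-01,  1.68090773e-01, -1.81705145e-04, -8.82252538e-04]), 'contact_force': array([0.14194789, 0.38478236, 0.57252251]), 'torque': array([-0.03926725, -0.00041509, -0.03448606]), 'opening': 1.0019240293837444}
side [[462.67613099   0.         320.99638723]
 [  0.         462.67613099 230.58464621]
 [  0.           0.           1.        ]] [417.38454151 893.43775655 651.500044  ] [-0.0280074   0.49817435  0.86562347 -0.04164023] ['image', 'mtx', 'xyz', 'attitude']
rod_handle [((346, 224), 0.89), ((386, 246), 0.71)]
rod_tip [((348, 219), 0.92), ((388, 248), 0.91)]
marker_under [((385, 267), 0.71),
[... 511 characters left out ...]
0.           0.           1.        ]] [ 312.06808598   -3.15826891 1306.98179393] [-0.06876662  0.06589414  0.70596714 -0.70181159] ['image', 'mtx', 'xyz', 'attitude']
rod_handle [((323, 282), 0.72), ((304, 324), 0.65)]
rod_tip [((323, 281), 0.65), ((306, 324), 0.61), ((393, 197), 0.26)]
marker_under [((325, 285), 0.48), ((238, 213), 0.34)]
tube_mouth [((236, 212), 0.69)]
planter [((236, 207), 0.92), ((323, 283), 0.21)]
clay_planter [((393, 198), 0.82), ((483, 230), 0.22)]
stand [((321, 290), 0.74)]
nursery_pot [((314, 175), 0.61)]
mister [((451, 296), 0.84)]
cup [((150, 210), 0.6)]
trowel []
saucer [((485, 231), 0.94), ((323, 283), 0.67), ((233, 215), 0.48)]
spoon_label [((176, 269), 0.9)]
```

View pics/side0.png

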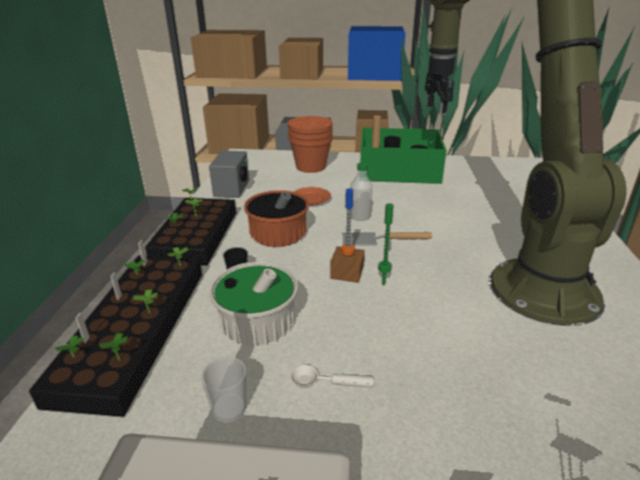

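View pics/top0.png

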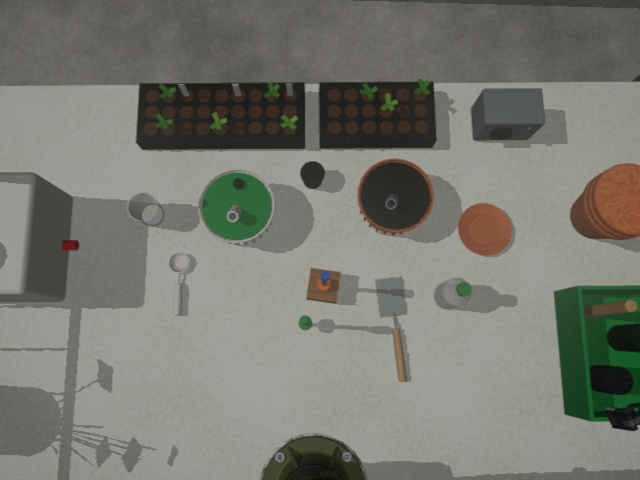

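Run:
```python
import cv2
s=cv2.imread("pics/side0.png")
cv2.imwrite("pics/s_rod.png",cv2.resize(s[190:310,310:430],None,fx=5,fy=5,interpolation=cv2.INTER_CUBIC))
cv2.imwrite("pics/s_tube.png",cv2.resize(s[220:360,190:330],None,fx=4,fy=4,interpolation=cv2.INTER_CUBIC))
t=cv2.imread("pics/top0.png")
cv2.imwrite("pics/t_tube.png",cv2.resize(t[150:270,180:300],None,fx=5,fy=5,interpolation=cv2.INTER_CUBIC))
cv2.imwrite("pics/t_rod.png",cv2.resize(t[250:350,270:370],None,fx=6,fy=6,interpolation=cv2.INTER_CUBIC))
```

```text
(no output)
```

View pics/s_rod.png

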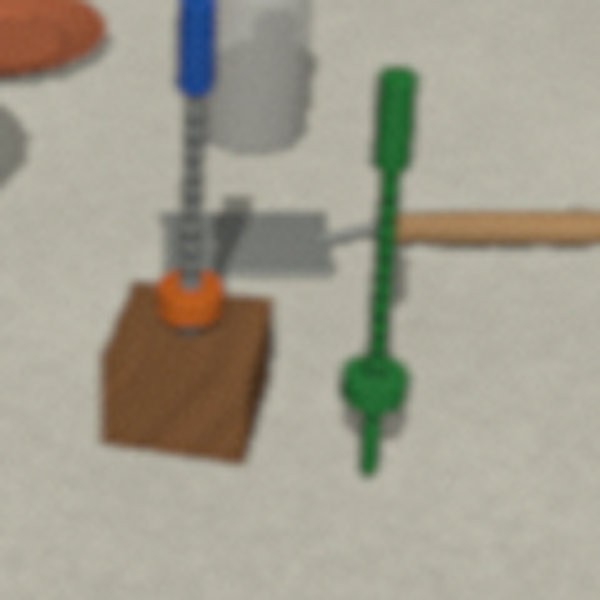

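View pics/s_tube.png

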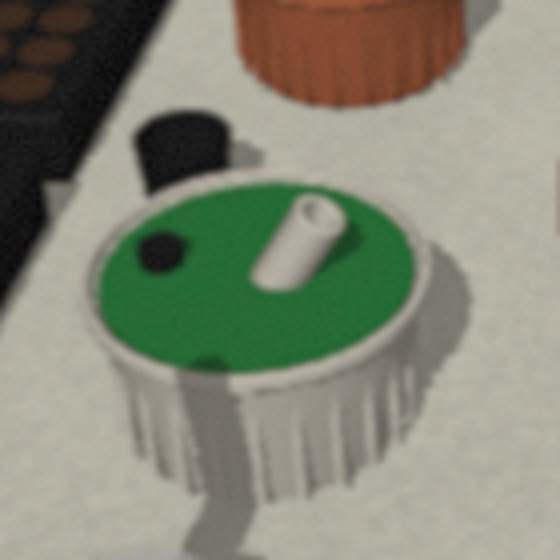

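View pics/t_tube.png

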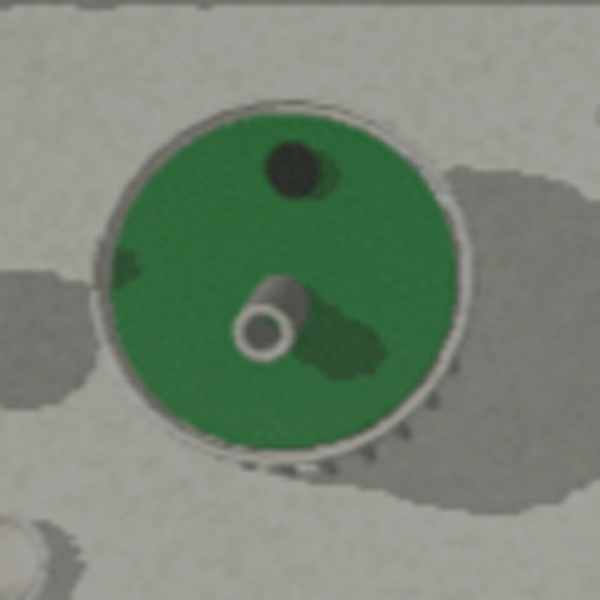

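View pics/t_rod.png

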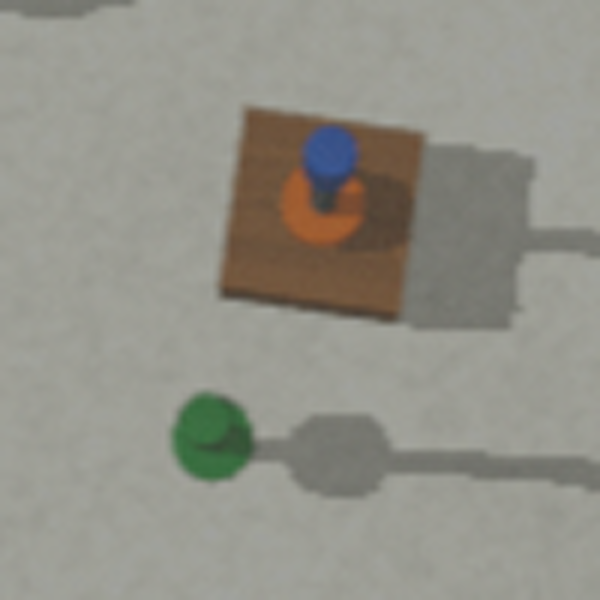

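The side view shows the rod (blue handle near 349,200) with its orange marker in the wooden stand at about 347,265. The green look-alike is at about 388,245. The white planter's tube mouth is at about 269,273. In the top view the rod top is at about (325,275) and the mouth at about (232.6,216). Next I'll convert these to positions.

```bash
cat > h.py <<'E'
from cell import *
import numpy as np, cv2
from scipy.spatial.transform import Rotation as R
from scipy.optimize import least_squares
CAM={"side":(462.67613099,320.99638723,230.58464621,[417.38454151,893.43775655,651.500044],[-0.0280074,0.49817435,0.86562347,-0.04164023]),
"top":(552.11083938,310.90414293,240.6308045,[312.06808598,-3.15826891,1306.98179393],[-0.06876662,0.06589414,0.70596714,-0.70181159])}
def proj(c,p):
    f,cx,cy,t,q=CAM[c]; v=R.from_quat(q).inv().apply(np.atleast_2d(p)-t)
    return np.c_[cx+f*v[:,0]/-v[:,2], cy+f*v[:,1]/v[:,2]]
def onz(c,uv,z):
    f,cx,cy,t,q=CAM[c]; d=R.from_quat(q).apply([(uv[0]-cx)/f,-(uv[1]-cy)/f,-1]); t=np.array(t)
    return t+d*(z-t[2])/d[2]
def tri(us,ut):
    r=least_squares(lambda p:np.r_[(proj("side",p)[0]-us),(proj("top",p)[0]-ut)],[450,0,100]); return r.x, r.fun
E
python3 - <<'E'
from h import *
np.set_printoptions(precision=1,suppress=True)
T=lambda x,y,ox,oy,k:(ox+(x+.5)/k-.5,oy+(y+.5)/k-.5)
print("mouth top z130",onz("top",T(263,331,180,150,5),130),"side",onz("side",T(316,211,190,220,4),130), tri(np.array(T(316,211,190,220,4)),np.array(T(263,331,180,150,5))))
print("rodtop z222",onz("top",T(330,150,270,250,6),222))
cs=[(246,107),(425,133),(402,320),(221,297)]
P=[onz("top",T(*c,270,250,6),50 if i<2 else 50) for i,c in enumerate(cs)]
print("stand TL TR",P[0],P[1],np.linalg.norm(P[0]-P[1]))
print("marker top",onz("top",T(322,208,270,250,6),76), "side",onz("side",T(190,288,310,190,5),76))
print("handle bottom side z177",onz("side",T(195,92,310,190,5),177))
# planter rim ellipse at 95 : extents
for px in [(97,280),(470,262),(285,100),(285,462)]: print("rim",onz("top",T(*px,180,150,5),95))
E
```

```text
mouth top z130 [595.8 173.2 130. ] side [596.1 170.1 130. ] (array([595.4, 172.9, 132. ]), array([ 0.,  0., -0., -0.]))
rodtop z222 [453. -26. 222.]
stand TL TR [492.1   2.4  50. ] [481.7 -66.   50. ] 69.15384040086977
marker top [450.2 -25.9  76. ] side [451.  -21.2  76. ]
handle bottom side z177 [451.2 -24.6 177. ]
rim [628.5 254.2  95. ]
rim [635.8  85.2  95. ]
rim [713.1 170.7  95. ]
rim [544.  167.3  95. ]
```

Run:
```python
from h import *
np.set_printoptions(precision=2,suppress=True)
im={c:cv2.imread(f"pics/{c}0.png") for c in CAM}
roi={"side":(250,262,285,298),"top":(222,200,246,228)}
M={}
for c,(x0,y0,x1,y1) in roi.items():
    h=cv2.cvtColor(im[c],cv2.COLOR_BGR2HSV)
    m=(h[...,1]<90).astype(np.uint8); z=np.zeros_like(m); z[y0:y1,x0:x1]=m[y0:y1,x0:x1]
    n,l,st,_=cv2.connectedComponentsWithStats(z); k=1+np.argmax(st[1:,4]); M[c]=(l==k); print(c,st[k])
S=8
def render(c,p):
    x,y,z,yaw=p; a=np.array([-.5*np.cos(yaw),-.5*np.sin(yaw),.8660254])
    e1=np.array([-np.sin(yaw),np.cos(yaw),0]); e2=np.cross(a,e1); t=np.linspace(0,2*np.pi,40)[:,None]
    ring=13*(np.cos(t)*e1+np.sin(t)*e2); top=np.array([x,y,z])+ring
    tt=(z-91)/.866 # base cut at lid plane, along axis
    base=np.array([x,y,z])+ring; base=base-a*((base[:,2:]-91)/a[2])
    pts=proj(c,np.r_[top,base]); x0,y0,x1,y1=roi[c]
    hull=cv2.convexHull(((pts-[x0-.5,y0-.5])*S-.5).astype(np.float32)).round().astype(np.int32)
    g=np.zeros(((y1-y0)*S,(x1-x0)*S),np.uint8); cv2.fillPoly(g,[hull],255)
    return cv2.resize(g,(x1-x0,y1-y0),interpolation=cv2.INTER_AREA)/255.
def cost(p):
    s=0
    for c,(x0,y0,x1,y1) in roi.items(): s+=((render(c,p)-M[c][y0:y1,x0:x1])**2).sum()
    return s+((p[2]-130)/1.5)**2*0.5
from scipy.optimize import minimize
best=None
for yaw in np.radians([-30,-15,0,15]):
    r=minimize(cost,[596,172,130,yaw],method="Nelder-Mead",options=dict(initial_simplex=np.array([596,172,130,yaw])+np.array([[0,0,0,0],[4,0,0,0],[0,4,0,0],[0,0,3,0],[0,0,0,.3]])))
    print(r.x[:3],np.degrees(r.x[3]),r.fun)
# green rod
print("green top px", onz("top",(304.5,320),200),onz("top",(304.5,320),230),onz("side",(389,206),210), tri(np.array((389.5,205)),np.array((304.5,319.5))))
```

```text
side [250 262  35  31 591]
top [226 205  16  18 207]
[593.1  173.1  132.59] -3.032468183511698 243.00858094168535
[592.62 173.21 133.05] -3.00739506787657 243.39640449425934
[593.08 172.87 132.28] -1.901297448782524 242.85617443137505
[593.16 173.63 132.47] -4.326521043847176 243.14213699681173
green top px [365.28  14.37 200.  ] [363.83  13.9  230.  ] [365.32  22.9  210.  ] (array([364.95,  14.31, 208.15]), array([-0.49, -0.06, -0.04,  0.46]))
```

Run:
```python
from h import *
np.set_printoptions(precision=2,suppress=True)
im={c:cv2.imread(f"pics/{c}0.png") for c in CAM}
roi={"side":(250,268,280,298),"top":(222,200,246,228)}
M={}
for c,(x0,y0,x1,y1) in roi.items():
    b=im[c].astype(float); g=(b[...,1]-b[...,2])/(b.sum(2)+1)
    m=np.clip((0.2-g)/0.2,0,1); M[c]=m
    print(c); print((m[y0:y1,x0:x1]*9).round().astype(int).astype(str).tolist().__len__()); print("\n".join("".join(str(int(round(v*9))) for v in r) for r in m[y0:y1,x0:x1]))
```

```text
side
30
000000000000000356543100046789
000000000000016899988740000146
000000000000058999999985100000
000000000000389999999998610000
000000000000699999999999860000
000000000003899999999999983000
000000000007999999999999985000
000000000048999999999999996000
000000000379999999999999997000
000000000699999999999999985000
000000004899999999999999960000
000000027999999999999999710000
000000069999999999999997300000
000000489999999999999985000000
000002899999999999999860000000
000006999999999999999720000000
000048999999999999998500000000
000179999999999999996000000000
000699999999999999972000000000
002799999999999999830000000000
003899999999999998500000000000
004899999999999985000000000000
001689999999999850000000000000
000258999999987400000000000000
000003667766642000000000000000
000000000000000000000000000000
000000000000000000000000000000
000000000000000000000000000000
000000000000000000000000000000
000000000000000000000000000000
top
28
000000000000000000000000
000000000000000000000000
000000000000000000000000
000000000000000000000000
000000000000000000000000
000000000005798871000000
000000000079999985000000
000000000799999998610000
000000004899999999840000
000000017999999899951000
000000079999999999961000
000000589999999999960010
000002899998999999951000
000006999975799999841000
000028999886469999620000
000048999999779998400000
000048999999989996100000
000028999999899984000000
000008999999999982000100
000006899999999850100001
000000699999998400000000
000000047899873000010100
000000002245200000010001
000000000000000000000000
000000000000000000000001
000000000000000000000000
000000000000000000000000
000000000000000000000000
```

Clean soft masks, so I'll refit.

Run:
```python
from h import *
from scipy.optimize import minimize
np.set_printoptions(precision=2,suppress=True)
im={c:cv2.imread(f"pics/{c}0.png") for c in CAM}
roi={"side":(250,267,280,298),"top":(222,200,246,228)}
M={}
for c,(x0,y0,x1,y1) in roi.items():
    b=im[c].astype(float); g=(b[...,1]-b[...,2])/(b.sum(2)+1)
    M[c]=np.clip((0.2-g)/0.2,0,1)
    if c=="side": M[c][:271,272:]=0
S=16
def render(c,p):
    x,y,z,yaw,zl=p; a=np.array([-.5*np.cos(yaw),-.5*np.sin(yaw),.8660254])
    e1=np.array([-np.sin(yaw),np.cos(yaw),0]); e2=np.cross(a,e1); t=np.linspace(0,2*np.pi,40)[:,None]
    top=np.array([x,y,z])+13*(np.cos(t)*e1+np.sin(t)*e2)
    base=top-a*((top[:,2:]-zl)/a[2])
    pts=proj(c,np.r_[top,base]); x0,y0,x1,y1=roi[c]
    hull=cv2.convexHull(((pts-[x0,y0]+.5)*S-.5).astype(np.float32)).round().astype(np.int32)
    g=np.zeros(((y1-y0)*S,(x1-x0)*S),np.uint8); cv2.fillPoly(g,[hull],255)
    g=cv2.resize(g,(x1-x0,y1-y0),interpolation=cv2.INTER_AREA)/255.
    return cv2.GaussianBlur(g,(0,0),0.7)
for w in ({"side":1,"top":1},{"side":1,"top":0},{"side":0,"top":1}):
  def cost(p):
    return sum(w[c]*((render(c,p)-M[c][y0:y1,x0:x1])**2).sum() for c,(x0,y0,x1,y1) in roi.items())+((p[2]-130)/1.)**2*0.5+((p[4]-91)/1.5)**2*.5
  for yaw in np.radians([-15,10]):
    s0=np.array([596,172,130,yaw,91])
    r=minimize(cost,s0,method="Nelder-Mead",options=dict(initial_simplex=s0+np.array([[0]*5,[4,0,0,0,0],[0,4,0,0,0],[0,0,3,0,0],[0,0,0,.3,0],[0,0,0,0,3]]),maxiter=2000))
    print(w,r.x[:3],np.degrees(r.x[3]),r.x[4],r.fun)
```

```text
{'side': 1, 'top': 1} [593.75 173.13 130.69] -3.7301859259133607 90.8601958404462 10.725677308612092
{'side': 1, 'top': 1} [593.84 173.03 130.8 ] -2.996010752974577 91.47579322894347 10.60355853974973
{'side': 1, 'top': 0} [593.58 172.06 130.47] -1.4976550179119519 91.1622385650426 6.169536692170582
{'side': 1, 'top': 0} [593.66 171.   130.36] 2.319606101598006 91.34403596924582 6.308715256389274
{'side': 0, 'top': 1} [594.66 173.43 129.98] -3.9849362172384026 91.64016649854557 3.1738305726301257
{'side': 0, 'top': 1} [594.68 173.64 129.97] -4.626201420139823 91.5127711689728 3.169307878748435
```

```bash
cat >> h.py <<'E'
np.set_printoptions(precision=2,suppress=True)
YAW=np.radians(-4.)
def toolR(tilt):  # tilt deg: + = tool z points outward (+x), - = back to the robot; jaws perpendicular
    base=R.from_matrix(np.array([[1,0,0],[0,-1,0],[0,0,-1.]]))
    return R.from_euler("z",YAW)*R.from_euler("y",-np.radians(tilt))*base
def rows(pT,RT,n,p0=None,R0=None,ease=False):
    s=get_state(); p=np.array(s["position"]) if p0 is None else p0; Q=R.from_quat(s["ee_rot"]) if R0 is None else R0
    d=(RT*Q.inv()).as_rotvec(); out=[]
    for i in range(n):
        Qi=R.from_rotvec(d*i/n)*Q
        out.append(np.r_[Qi.inv().apply((pT-p)/n), Qi.inv().apply(d/n)*180/np.pi])
    print("from",p,"to",np.array(pT),"total rot deg",np.degrees(d)); print(np.round(np.array(out),1).tolist())
ROD=np.array([452.3,-26.,200.]); MOUTH=np.array([594.5,172.6,130.])
AX=np.array([-.5*np.cos(YAW),-.5*np.sin(YAW),.8660254])
E
python3 - <<'E'
from h import *
Q=toolR(-15); z=Q.apply([0,0,1]); print(z,Q.as_quat())
pre=ROD-z*(155+80); print(pre)
rows(pre,Q,18)
E
```

```text
[-0.26  0.02 -0.97] [ 0.99 -0.03 -0.13 -0.  ]
[512.97 -30.24 426.99]
from [ 207.08 -589.69  404.67] to [512.97 -30.24 426.99] total rot deg [ -2.02  14.97 -23.22]
[[26.3, -23.7, -1.2, 0.2, -0.8, 1.3], [25.8, -24.3, -1.5, 0.2, -0.8, 1.3], [25.2, -24.9, -1.8, 0.2, -0.8, 1.3], [24.6, -25.4, -2.1, 0.2, -0.8, 1.3], [24.0, -26.0, -2.4, 0.2, -0.8, 1.3], [23.4, -26.5, -2.7, 0.2, -0.8, 1.3], [22.7, -27.0, -2.9, 0.2, -0.8, 1.3], [22.1, -27.6, -3.1, 0.2, -0.8, 1.3], [21.4, -28.1, -3.4, 0.2, -0.8, 1.3], [20.7, -28.5, -3.6, 0.2, -0.8, 1.3], [20.0, -29.0, -3.8, 0.2, -0.8, 1.3], [19.3, -29.5, -4.0, 0.2, -0.8, 1.3], [18.6, -29.9, -4.2, 0.2, -0.8, 1.3], [17.8, -30.3, -4.3, 0.2, -0.8, 1.3], [17.1, -30.7, -4.5, 0.2, -0.8, 1.3], [16.3, -31.1, -4.7, 0.2, -0.8, 1.3], [15.5, -31.5, -4.8, 0.2, -0.8, 1.3], [14.8, -31.9, -4.9, 0.2, -0.8, 1.3]]
```

```bash
python3 -m inch '[15,-14,-15,0.2,-0.8,1.3,1, 26,-24,-12,0.2,-0.8,1.3,1, 26,-25,-2,0.2,-0.8,1.3,1, 25,-25,-2,0.2,-0.8,1.3,1, 24,-26,-2,0.2,-0.8,1.3,1, 24,-26,-2,0.2,-0.8,1.3,1, 23,-27,-2,0.2,-0.8,1.3,1, 22,-27,-2,0.2,-0.8,1.3,1, 22,-28,-3,0.2,-0.8,1.3,1, 21,-28,-3,0.2,-0.8,1.3,1, 20,-29,-3,0.2,-0.8,1.3,1, 20,-29,-3,0.2,-0.8,1.3,1]' 40
python3 - <<'E'
from h import *
Q=toolR(-15); z=Q.apply([0,0,1]); pre=ROD-z*(155+80); print(get_state()["q"])
rows(pre,Q,8)
E
```

```text
clock: 2.6
position: [408.2, -230.5, 439.5]
ee_rot: [0.996, 0.032, -0.086, -0.006]
contact_force: [0.7, -0.7, -0.9]
opening: 1.002
[ 0.66  0.29 -0.3   1.77  0.15  1.26 -1.2 ]
from [ 408.22 -230.46  439.46] to [512.97 -30.24 426.99] total rot deg [-1.01  5.19 -7.51]
[[14.8, -24.1, -0.5, 0.1, -0.6, 1.0], [14.3, -24.4, -0.7, 0.1, -0.6, 1.0], [13.9, -24.6, -0.8, 0.1, -0.6, 1.0], [13.5, -24.8, -0.9, 0.1, -0.6, 1.0], [13.1, -25.1, -1.0, 0.1, -0.6, 1.0], [12.7, -25.3, -1.1, 0.1, -0.6, 1.0], [12.2, -25.5, -1.2, 0.1, -0.6, 1.0], [11.8, -25.7, -1.3, 0.1, -0.6, 1.0]]
```

```bash
python3 -m inch '[14.8,-24.1,-0.5,0.1,-0.6,1,1, 14.3,-24.4,-0.7,0.1,-0.6,1,1, 13.9,-24.6,-0.8,0.1,-0.6,1,1, 13.5,-24.8,-0.9,0.1,-0.6,1,1, 13.1,-25.1,-1,0.1,-0.6,1,1, 12.7,-25.3,-1.1,0.1,-0.6,1,1, 12.2,-25.5,-1.2,0.1,-0.6,1,1, 11.8,-25.7,-1.3,0.1,-0.6,1,1, 0,0,0,0,0,0,1, 0,0,0,0,0,0,1]' 40
python3 - <<'E'
from h import *
Q=toolR(-15); z=Q.apply([0,0,1]); print(get_state()["q"])
rows(ROD-z*(155+40),Q,3)
for c in CAM: cv2.imwrite(f"pics/{c}1.png",get_image(c)["image"])
a=cv2.imread("pics/side1.png")[120:300,270:450]; b=cv2.imread("pics/top1.png")[210:350,250:390]
cv2.imwrite("pics/c1.png",np.hstack([cv2.resize(a,(400,400)),cv2.resize(b,(400,400))]))
E
```

```text
clock: 3.6
position: [513.1, -31.5, 427.0]
ee_rot: [0.991, -0.037, -0.128, -0.006]
contact_force: [-0.1, -0.5, -0.0]
opening: 0.999
[ 0.27  0.41 -0.37  1.64  0.1   1.37 -1.77]
from [513.1  -31.53 426.97] to [502.65 -29.52 388.36] total rot deg [-0.12  0.3   0.28]
[[-0.1, -0.4, 13.3, -0.1, -0.1, -0.1], [-0.1, -0.4, 13.3, -0.1, -0.1, -0.1], [-0.1, -0.4, 13.3, -0.1, -0.1, -0.1]]
```

View pics/c1.png

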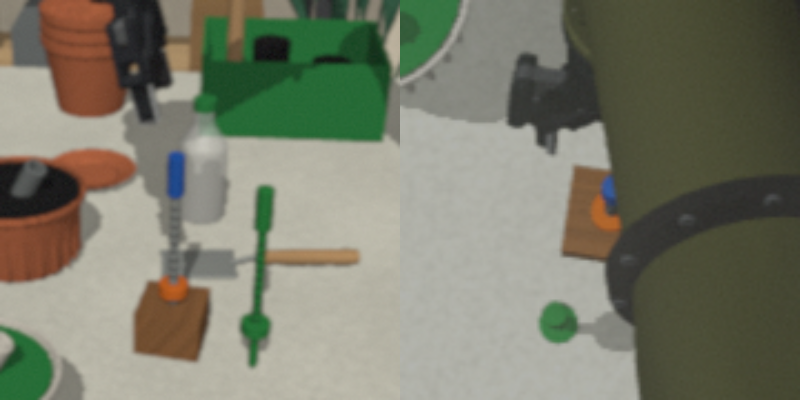

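The gripper is about 80 mm above the handle with its jaws across the viewing direction, and the rod is still upright. Now the descent.

```bash
python3 -m inch '[-0.1,-0.4,13.3,-0.1,-0.1,-0.1,1, -0.1,-0.4,13.3,-0.1,-0.1,-0.1,1, -0.1,-0.4,13.3,-0.1,-0.1,-0.1,1, 0,0,10,0,0,0,1, 0,0,10,0,0,0,1, 0,0,10,0,0,0,1, 0,0,10,0,0,0,1, 0,0,0,0,0,0,1]' 40
python3 - <<'E'
from h import *
Q=toolR(-15); z=Q.apply([0,0,1]); 
rows(ROD-z*(155),Q,1)
for c in CAM: cv2.imwrite(f"pics/{c}2.png",get_image(c)["image"])
a=cv2.imread("pics/side2.png")[150:270,290:410]
cv2.imwrite("pics/c2.png",cv2.resize(a,(600,600)))
E
```

```text
clock: 4.5
position: [491.7, -29.3, 348.8]
ee_rot: [0.991, -0.035, -0.132, -0.004]
contact_force: [-0.8, -0.3, -0.4]
opening: 1.0
from [491.73 -29.25 348.81] to [492.32 -28.8  349.72] total rot deg [ 0.06 -0.13 -0.  ]
[[0.3, -0.5, -1.0, 0.1, 0.1, -0.0]]
```

View pics/c2.png

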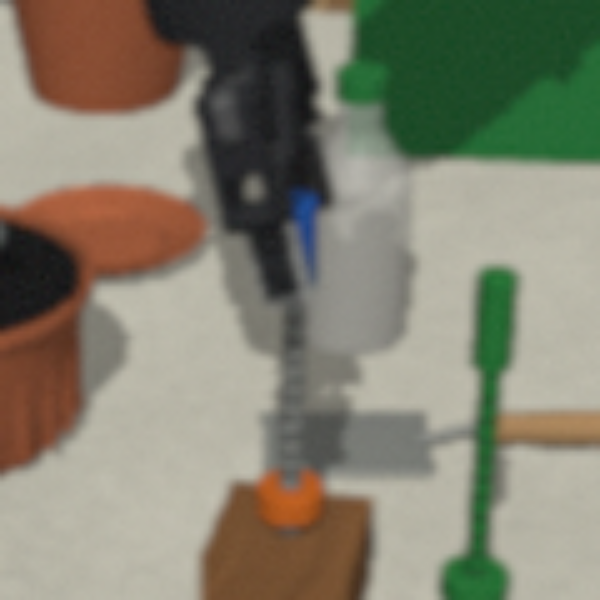

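Run:
```python
from h import *
s=get_state();p=s["position"];Q=R.from_quat(s["ee_rot"])
for n,o in dict(grasp=[0,0,155],near_tip=[0,-45,160],near_tip_back=[0,-57,160],nt_p=[11,-45,160],nt_m=[-11,-45,160]).items(): print(n,(proj("side",p+Q.apply(o))-[290,150])*5)
for z in (222,200,177): print("rod",z,(proj("side",[ROD[0],ROD[1],z])-[290,150])*5)
```

```text
grasp [[291.83 241.08]]
near_tip [[282.06 297.71]]
near_tip_back [[278.57 310.76]]
nt_p [[257.19 301.84]]
nt_m [[307.07 293.56]]
rod 222 [[292.93 196.72]]
rod 200 [[291.79 242.07]]
rod 177 [[290.62 288.45]]
```

```bash
python3 -m inch '[-0.8,-0.5,-1,0,0,0,0, 0,0,0,0,0,0,-0.5, 0,0,0,0,0,0,-1, 0,0,0,0,0,0,-1, 0,0,0,0,0,0,-1, 0,0,0,0,0,0,-1, 0,0,0,0,0,0,-1, 0,0,0,0,0,0,-1]' 60; python3 -c "
from h import *
s=get_state();print(s['position'],s['contact_force'],s['torque'])"
```

```text
clock: 5.4
position: [491.9, -28.7, 351.3]
ee_rot: [0.991, -0.035, -0.13, -0.004]
contact_force: [0.2, -1.9, 2.6]
opening: 0.195
[491.89 -28.71 351.3 ] [ 0.16 -1.94  2.62] [-0.51 -0.13  0.08]
```

```bash
python3 -m inch '[-1.3,0,-4.8,0,0,0,-1, -2.6,0,-9.7,0,0,0,-1, -3.9,0,-14.5,0,0,0,-1, -5.2,0,-19.3,0,0,0,-1, -5.2,0,-19.3,0,0,0,-1, -5.2,0,-19.3,0,0,0,-1, -5.2,0,-19.3,0,0,0,-1, -5.2,0,-19.3,0,0,0,-1, -5.2,0,-19.3,0,0,0,-1, -2.6,0,-9.7,0,0,0,-1, 0,0,0,0,0,0,-1]' 60
python3 - <<'E'
from h import *
s=get_state();print(s["q"],s["contact_force"])
for c in CAM: cv2.imwrite(f"pics/{c}3.png",get_image(c)["image"])
a=cv2.imread("pics/side3.png")[70:270,250:450]
cv2.imwrite("pics/c3.png",cv2.resize(a,(600,600)))
E
```

```text
clock: 6.5
position: [491.7, -28.1, 512.5]
ee_rot: [0.991, -0.035, -0.129, -0.004]
contact_force: [-0.2, -0.1, -1.1]
opening: 0.192
[ 0.28  0.32 -0.38  1.54  0.07  1.56 -1.75] [-0.2  -0.09 -1.14]
```

View pics/c3.png

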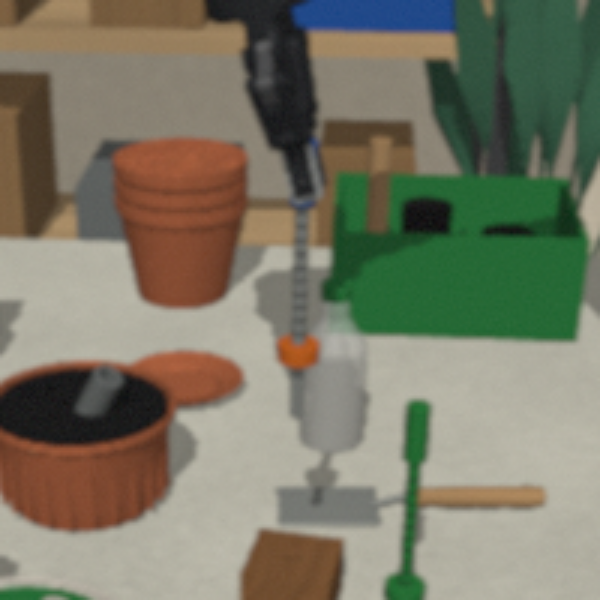

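```bash
cat >> h.py <<'E'
# rod in tool frame (grasp time)
_Q0=R.from_quat([0.991,-0.035,-0.13,-0.004]); _p0=np.array([491.9,-28.7,351.3])
HT=_Q0.inv().apply(ROD-_p0); HT[1]=0; UT=_Q0.inv().apply([0,0,1]); UT[1]=0; UT/=np.linalg.norm(UT)
def pose_for(tip):
    ang=np.degrees(np.arctan2(UT[0],-UT[2])) # rod pitch in tool
    y=R.from_euler("z",YAW).apply([0,-1,0]); xt=np.array([-UT[2],0,UT[0]]) # perpendicular
    A=np.column_stack([UT,[0,1,0],np.cross(UT,[0,1,0])]); B=np.column_stack([AX,y,np.cross(AX,y)])
    Q=R.from_matrix(B@A.T); h=tip+AX*187.5
    return h-Q.apply(HT),Q
def tip_now():
    s=get_state(); Q=R.from_quat(s["ee_rot"]); u=Q.apply(UT); h=np.array(s["position"])+Q.apply(HT); return h-187.5*u,u,h
E
python3 - <<'E'
from h import *
print(HT,UT,tip_now(),AX)
p,Q=pose_for(MOUTH+AX*30)
s=get_state();p0=s["position"];Q0=R.from_quat(s["ee_rot"]); d=(Q*Q0.inv()).as_rotvec()
for k in np.linspace(0,1,6):
    q=R.from_rotvec(d*k)*Q0; print((p0+(p-p0)*k+q.apply(HT)-187.5*q.apply(UT)))
rows(p,Q,12)
E
```

```text
[  0.67   0.   156.42] [-0.26  0.   -0.97] (array([451.41, -25.93, 171.94]), array([0., 0., 1.]), array([451.69, -25.73, 359.44])) [-0.5   0.03  0.87]
[451.41 -25.93 171.94]
[477.72  13.94 161.3 ]
[504.08  53.8  154.43]
[530.09  93.69 151.29]
[555.37 133.63 151.84]
[579.54 173.65 155.98]
from [491.52 -28.33 510.68] to [444.84 183.07 469.24] total rot deg [ -2.03 -30.01   0.01]
[[-4.0, -17.3, 4.6, 0.0, 2.5, 0.0], [-4.2, -17.3, 4.5, 0.0, 2.5, 0.0], [-4.4, -17.3, 4.3, 0.0, 2.5, 0.0], [-4.6, -17.3, 4.1, 0.0, 2.5, 0.0], [-4.8, -17.3, 3.9, 0.0, 2.5, 0.0], [-5.0, -17.3, 3.7, 0.0, 2.5, 0.0], [-5.1, -17.3, 3.4, 0.0, 2.5, 0.0], [-5.3, -17.3, 3.2, 0.0, 2.5, 0.0], [-5.4, -17.3, 3.0, 0.0, 2.5, 0.0], [-5.5, -17.3, 2.7, 0.0, 2.5, 0.0], [-5.6, -17.3, 2.5, 0.0, 2.5, 0.0], [-5.7, -17.3, 2.3, 0.0, 2.5, 0.0]]
```

```bash
python3 -m inch '[-4,-17.3,4.6,0,2.5,0,-1, -4.2,-17.3,4.5,0,2.5,0,-1, -4.4,-17.3,4.3,0,2.5,0,-1, -4.6,-17.3,4.1,0,2.5,0,-1, -4.8,-17.3,3.9,0,2.5,0,-1, -5,-17.3,3.7,0,2.5,0,-1, -5.1,-17.3,3.4,0,2.5,0,-1, -5.3,-17.3,3.2,0,2.5,0,-1, -5.4,-17.3,3,0,2.5,0,-1, -5.5,-17.3,2.7,0,2.5,0,-1, -5.6,-17.3,2.5,0,2.5,0,-1, -5.7,-17.3,2.3,0,2.5,0,-1]' 60;python3 -m inch '[0,0,0,0,0,0,-1,0,0,0,0,0,0,-1]'
python3 - <<'E'
from h import *
s=get_state();print(s["q"],s["contact_force"]); t=tip_now();print(t, "rel mouth along",(t[0]-MOUTH)@AX,(t[0]-MOUTH)-((t[0]-MOUTH)@AX)*AX)
p,Q=pose_for(MOUTH+AX*30); rows(p,Q,1)
for c in CAM: cv2.imwrite(f"pics/{c}4.png",get_image(c)["image"])
a=cv2.imread("pics/side4.png")[170:310,210:350]; b=cv2.imread("pics/top4.png")[150:270,180:300]
cv2.imwrite("pics/c4a.png",cv2.resize(a,(600,600),interpolation=cv2.INTER_CUBIC));cv2.imwrite("pics/c4b.png",cv2.resize(b,(600,600),interpolation=cv2.INTER_CUBIC))
E
```

```text
clock: 7.8
position: [444.5, 183.4, 468.2]
ee_rot: [0.991, -0.034, 0.13, 0.005]
contact_force: [0.4, -1.4, -1.4]
opening: 0.193
clock: 8.0
position: [444.8, 182.7, 468.7]
ee_rot: [0.991, -0.034, 0.129, 0.006]
contact_force: [0.7, -0.3, -0.3]
opening: 0.191
[-0.1   0.18 -0.48  1.85  0.29  0.94 -2.35] [ 0.68 -0.27 -0.29]
(array([578.31, 172.69, 154.97]), array([-0.5 ,  0.04,  0.87]), array([485.39, 179.49, 317.69])) rel mouth along 29.703835137768145 [-1.38 -0.95 -0.76]
from [444.79 182.66 468.71] to [444.84 183.07 469.24] total rot deg [ 0.13 -0.22 -0.06]
[[0.2, -0.4, -0.5, 0.1, 0.2, 0.1]]
```

View pics/c4a.png

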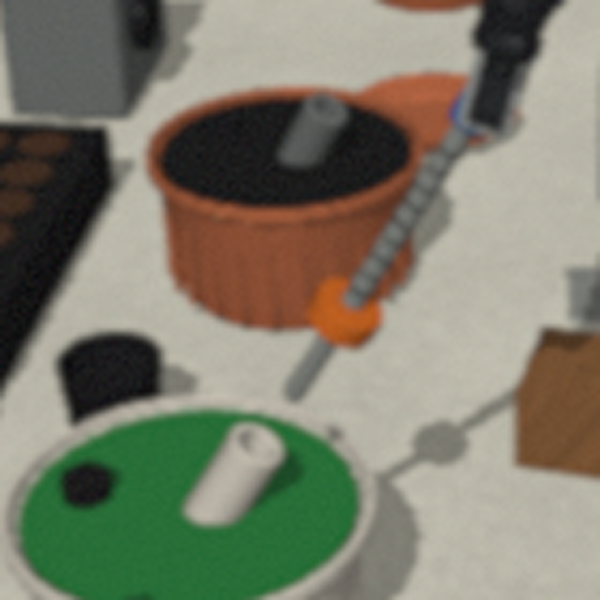

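View pics/c4b.png

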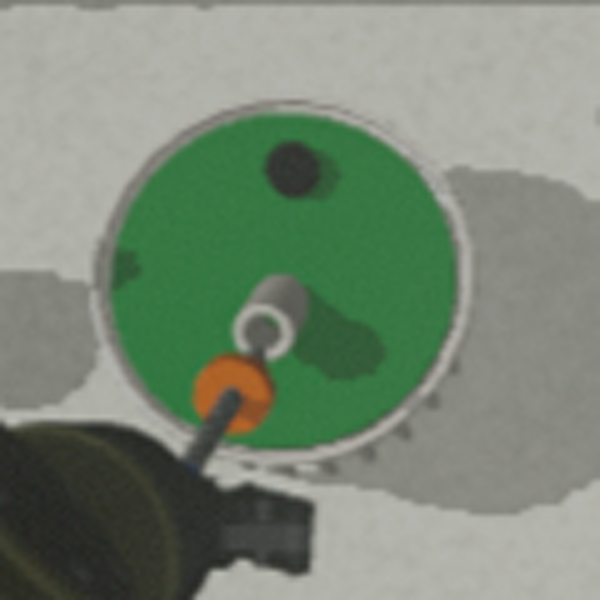

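Run:
```python
from h import *
t,u,h=tip_now()
f={"side":lambda q:(q-[210,170]+.5)*600/140,"top":lambda q:(q-[180,150]+.5)*5}
for c in CAM:
    print(c,"mouth",f[c](proj(c,MOUTH)),"tip",f[c](proj(c,t)),"marker",f[c](proj(c,t+u*57)),"hbot",f[c](proj(c,t+u*165)))
b=cv2.imread("pics/top4.png")[200:250,205:255]
cv2.imwrite("pics/c4c.png",cv2.resize(b,(600,600),interpolation=cv2.INTER_CUBIC))
b=cv2.imread("pics/side4.png")[235:295,250:310]
cv2.imwrite("pics/c4d.png",cv2.resize(b,(600,600),interpolation=cv2.INTER_CUBIC))
```

```text
side mouth [[255.89 444.27]] tip [[286.48 398.15]] marker [[343.92 309.02]] hbot [[464.25 122.31]]
top mouth [[264.82 334.49]] tip [[257.49 355.45]] marker [[233.03 395.74]] hbot [[179.65 483.68]]
```

View pics/c4c.png

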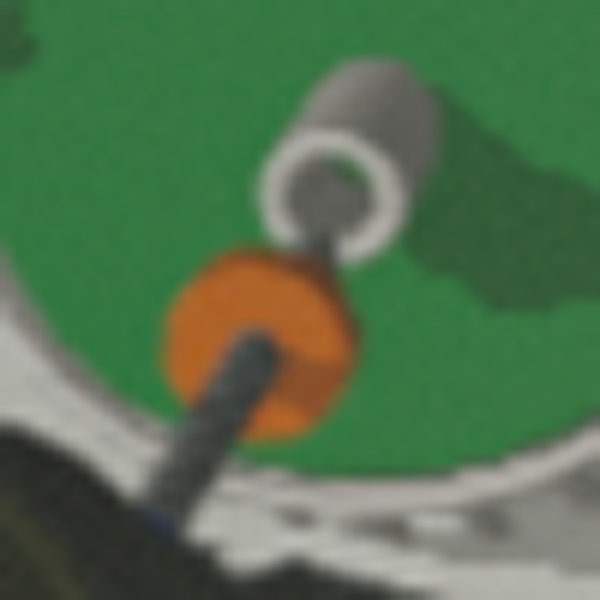

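View pics/c4d.png

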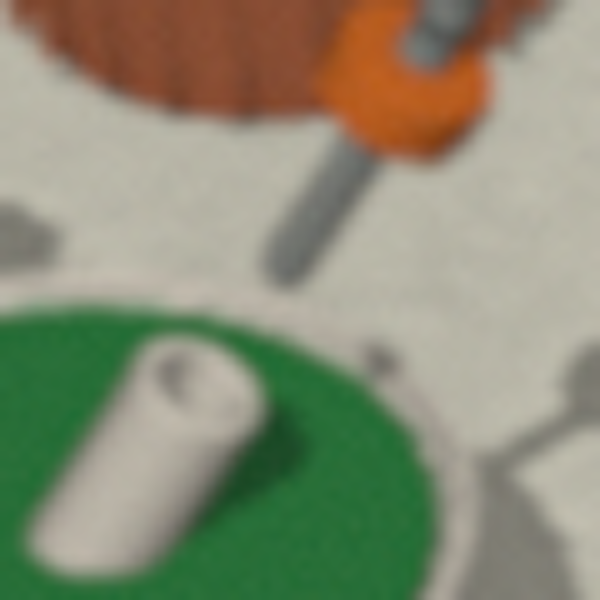

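Both views show the rod parallel to the tube with its foot about 30 mm above the mouth, and about 3 mm too far toward the robot. I'll correct that, move closer and look again.

```bash
python3 -m inch '[2.6,-1.5,-0.7,0.1,0.2,0,-1, 1.6,0,5.8,0,0,0,-1, 1.6,0,5.8,0,0,0,-1, 1.6,0,5.8,0,0,0,-1, 1.3,0,4.8,0,0,0,-1, 0,0,0,0,0,0,-1]'
python3 - <<'E'
from h import *
M2=np.array([595.7,173.,130])
t,u,h=tip_now();print(t,u,"along",(t-M2)@AX,(t-M2)-((t-M2)@AX)*AX,get_state()["contact_force"])
f={"side":lambda q:(q-[250,235]+.5)*10,"top":lambda q:(q-[205,200]+.5)*12}
for c in CAM:
    cv2.imwrite(f"pics/{c}5.png",get_image(c)["image"])
    print(c,"mouth",f[c](proj(c,M2)),"tip",f[c](proj(c,t)),"tip+5",f[c](proj(c,t+5*u)),"marker",f[c](proj(c,t+u*57)))
b=cv2.imread("pics/top5.png")[200:250,205:255]
cv2.imwrite("pics/c5c.png",cv2.resize(b,(600,600),interpolation=cv2.INTER_CUBIC))
b=cv2.imread("pics/side5.png")[235:295,250:310]
cv2.imwrite("pics/c5d.png",cv2.resize(b,(600,600),interpolation=cv2.INTER_CUBIC))
E
```

```text
clock: 8.7
position: [459.4, 183.2, 450.1]
ee_rot: [0.991, -0.034, 0.131, 0.005]
contact_force: [0.1, -0.6, -1.4]
opening: 0.193
[594.46 173.78 137.01] [-0.5   0.03  0.87] along 6.715520576846578 [2.11 0.55 1.19] [ 0.08 -0.64 -1.36]
side mouth [[190.57 387.5 ]] tip [[193.78 360.47]] tip+5 [[204.95 343.2 ]] marker [[325.06 157.55]]
top mouth [[333.52 196.39]] tip [[323.49 194.05]] tip+5 [[318.73 201.9 ]] marker [[266.94 287.41]]
```

View pics/c5c.png

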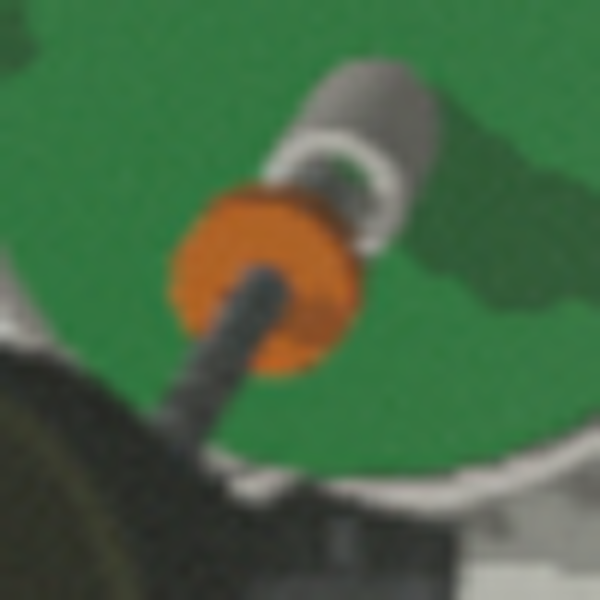

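View pics/c5d.png

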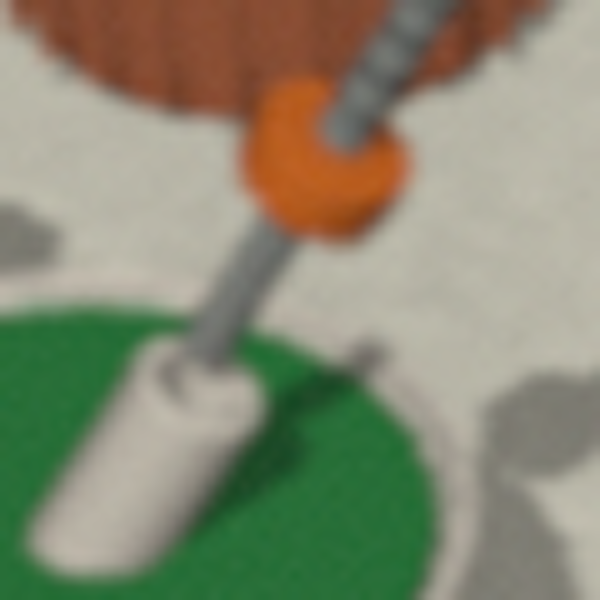

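```bash
python3 -m inch '[-1.6,0.4,0.4,0,0,0,-1, 1,0,3.9,0,0,0,-1, 1,0,3.9,0,0,0,-1, 1,0,3.9,0,0,0,-1, 1,0,3.9,0,0,0,-1, 0,0,0,0,0,0,-1]'
python3 - <<'E'
from h import *
M2=np.array([595.7,173.,130])
t,u,h=tip_now();print(t,u,"along",(t-M2)@AX,(t-M2)-((t-M2)@AX)*AX,get_state()["contact_force"])
f={"side":lambda q:(q-[250,235]+.5)*10,"top":lambda q:(q-[205,200]+.5)*12}
for c in CAM:
    cv2.imwrite(f"pics/{c}6.png",get_image(c)["image"])
a=cv2.imread("pics/top6.png")[200:250,205:255]
b=cv2.imread("pics/side6.png")[235:295,250:310]
cv2.imwrite("pics/c6.png",np.hstack([cv2.resize(x,(400,400),interpolation=cv2.INTER_CUBIC) for x in(a,b)]))
E
```

```text
clock: 9.4
position: [465.9, 182.5, 435.6]
ee_rot: [0.991, -0.034, 0.132, 0.005]
contact_force: [-0.1, 0.0, -0.7]
opening: 0.194
[601.03 173.08 122.51] [-0.5   0.03  0.87] along -9.143639278657416 [0.77 0.4  0.43] [-0.11  0.   -0.7 ]
```

View pics/c6.png

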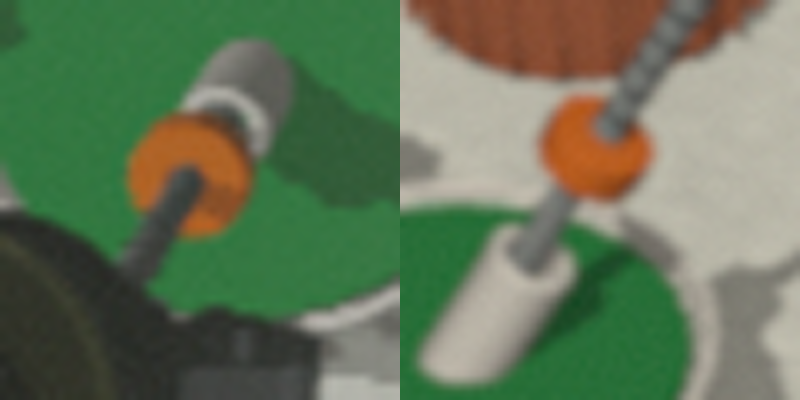

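The foot is inside the bore and centred, with no contact force. I'll continue down the tube.

```bash
python3 -m inch '[1,0,3.9,0,0,0,-1, 1,0,3.9,0,0,0,-1, 1,0,3.9,0,0,0,-1, 1,0,3.9,0,0,0,-1, 1,0,3.9,0,0,0,-1, 1,0,3.9,0,0,0,-1, 1,0,3.9,0,0,0,-1,0,0,0,0,0,0,-1]'
cat >> h.py <<'E'
M2=np.array([595.7,173.,130])
def rep():
    t,u,h=tip_now();F=np.array([get_state()["contact_force"] for _ in range(1)])[0]
    print("tip along",round((t-M2)@AX,2),"perp",(t-M2)-((t-M2)@AX)*AX,"u err deg",np.degrees(np.arccos(min(1,u@AX))),"F",F,"Fax",F@AX,"Fperp",F-(F@AX)*AX,"tq",get_state()["torque"])
E
python3 -c "
from h import *
rep()"
```

```text
clock: 10.3
position: [479.7, 181.6, 411.1]
ee_rot: [0.991, -0.034, 0.132, 0.004]
contact_force: [-0.1, -0.4, -1.3]
opening: 0.2
tip along -37.24 perp [0.66 0.51 0.36] u err deg 0.0975728319865741 F [-0.07 -0.36 -1.35] Fax -1.142645402147327 Fperp [-0.64 -0.32 -0.36] tq [ 0.03  0.43 -0.  ]
```

```bash
python3 -m inch '[0.8,0,2.9,0,0,0,-1, 0.8,0,2.9,0,0,0,-1, 0.8,0,2.9,0,0,0,-1, 0.8,0,2.9,0,0,0,-1,  0,0,0,0,0,0,-1]'; python3 -c "
from h import *
rep()"
python3 -m inch '[0.8,0,2.9,0,0,0,-1, 0.8,0,2.9,0,0,0,-1, 0.8,0,2.9,0,0,0,-1, 0,0,0,0,0,0,-1]'; python3 -c "
from h import *
rep()"
```

```text
clock: 10.8
position: [485.8, 181.3, 401.2]
ee_rot: [0.991, -0.034, 0.132, 0.004]
contact_force: [0.9, -0.7, -0.6]
opening: 0.194
tip along -48.95 perp [1.1  0.77 0.6 ] u err deg 0.1398634683807862 F [ 0.9  -0.74 -0.63] Fax -1.018093125396486 Fperp [ 0.39 -0.71  0.26] tq [0.01 0.4  0.02]
clock: 11.2
position: [490.4, 181.0, 393.2]
ee_rot: [0.991, -0.034, 0.132, 0.004]
contact_force: [0.6, 0.4, -1.5]
opening: 0.195
tip along -58.12 perp [1.16 0.8  0.64] u err deg 0.138790991960865 F [ 0.57  0.35 -1.54] Fax -1.6040138362387042 Fperp [-0.23  0.41 -0.15] tq [0.02 0.37 0.  ]
```

```bash
python3 -m inch '[-0.2,0.4,2.1,0,0,0,-1, 0.5,0.2,1.9,0,0,0,-1, 0.5,0,1.9,0,0,0,-1, 0.5,0,1.9,0,0,0,-1, 0,0,0,0,0,0,-1]'
python3 - <<'E'
from h import *
rep()
b=get_image("side")["image"]; cv2.imwrite("pics/side7.png",b); b=b[215:295,250:330]
cv2.imwrite("pics/c7.png",cv2.resize(b,(500,500),interpolation=cv2.INTER_CUBIC))
E
```

```text
clock: 11.7
position: [493.7, 180.2, 386.2]
ee_rot: [0.991, -0.034, 0.132, 0.004]
contact_force: [-0.1, 1.1, -0.5]
opening: 0.197
tip along -65.84 perp [0.63 0.32 0.35] u err deg 0.15332891848840563 F [-0.12  1.07 -0.51] Fax -0.3437706885399049 Fperp [-0.29  1.08 -0.21] tq [0.1  0.34 0.03]
```

View pics/c7.png

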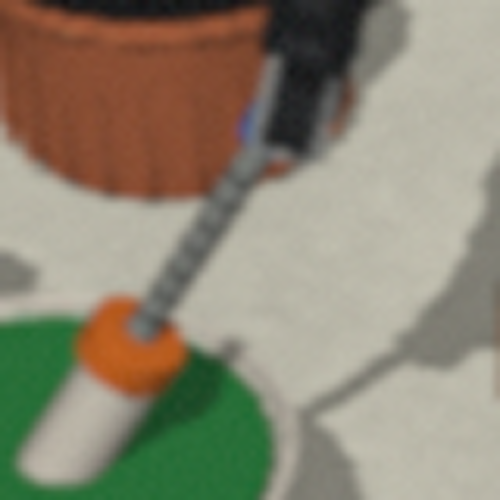

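The marker now touches or nearly touches the mouth. I'll continue in small steps and watch the axial force.

```bash
for i in 1 2; do python3 -m inch '[0.4,0,1.4,0,0,0,-1, 0.4,0,1.4,0,0,0,-1, 0,0,0,0,0,0,-1]' >/dev/null; python3 -c "
from h import *
rep()"; done
```

```text
tip along -68.72 perp [ 0.38 -0.09  0.22] u err deg 0.12159253672625364 F [-0.68  0.56  0.83] Fax 1.0796712665108168 Fperp [-0.14  0.52 -0.1 ] tq [0.14 0.38 0.18]
tip along -71.65 perp [ 0.45 -0.06  0.26] u err deg 0.12204561749215238 F [-0.69  0.89 -0.84] Fax -0.3483848426619902 Fperp [-0.87  0.9  -0.53] tq [0.   0.49 0.01]
```

```bash
python3 -m inch '[0.3,0,1,0,0,0,-1, 0.3,0,1,0,0,0,-1, 0,0,0,0,0,0,-1]'
python3 - <<'E'
from h import *
rep()
b=get_image("side")["image"]; cv2.imwrite("pics/side8.png",b); b=b[215:295,250:330]
a=cv2.imread("pics/side7.png")[215:295,250:330]
cv2.imwrite("pics/c8.png",np.hstack([cv2.resize(x,(400,400),interpolation=cv2.INTER_CUBIC) for x in (a,b)]))
t,u,h=tip_now()
for c in [80,90,100]: print(c,(proj("side",t+c*u)-[250,215]+.5)*5, (proj("side",t+165*u)-[250,215]+.5)*5,(proj("side",M2)-[250,215]+.5)*5)
E
```

```text
clock: 12.65
position: [497.6, 179.8, 379.5]
ee_rot: [0.991, -0.034, 0.132, 0.004]
contact_force: [-0.7, 0.4, 0.6]
opening: 0.197
tip along -73.64 perp [0.52 0.06 0.3 ] u err deg 0.1281307008249125 F [-0.72  0.41  0.56] Fax 0.8604236623966465 Fperp [-0.29  0.38 -0.18] tq [-0.06  0.55  0.04]
80 [[101.28 282.33]] [[201.17 128.86]] [[ 95.29 293.75]]
90 [[112.52 265.05]] [[201.17 128.86]] [[ 95.29 293.75]]
100 [[123.9  247.57]] [[201.17 128.86]] [[ 95.29 293.75]]
```

View pics/c8.png

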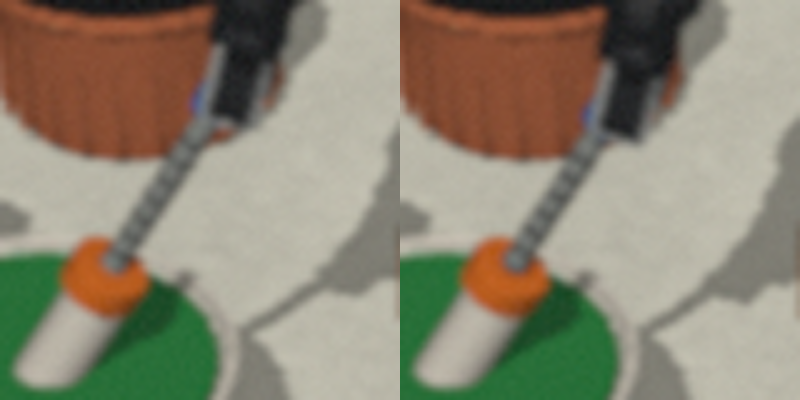

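The marker stays on the mouth while the rod passes through it. Next I'll creep down with a force check between steps that stops the sequence.

```bash
cat > chk.py <<'E'
from h import *
import sys
s=get_state(); F=np.array(s["contact_force"]); t,u,h=tip_now()
print("t",round(s["clock"],2),"along",round((t-M2)@AX,2),"Fax",round(F@AX,2),"F",F,"tqy",round(s["torque"][1],2))
sys.exit(1 if F@AX>float(sys.argv[1]) else 0)
E
S() { python3 chk.py 6; }
python3 -m inch '[0.2,0,0.8,0,0,0,-1, 0.2,0,0.8,0,0,0,-1]' >/dev/null; S && python3 -m inch '[0.2,0,0.8,0,0,0,-1, 0.2,0,0.8,0,0,0,-1]' >/dev/null; S && python3 -m inch '[0.2,0,0.8,0,0,0,-1, 0.2,0,0.8,0,0,0,-1]' >/dev/null;  S && python3 -m inch '[0.2,0,0.8,0,0,0,-1, 0.2,0,0.8,0,0,0,-1]' >/dev/null;  S && python3 -m inch '[0.2,0,0.8,0,0,0,-1, 0.2,0,0.8,0,0,0,-1]' >/dev/null;  S
```

```text
t 12.9 along -75.12 Fax 3.32 F [-2.49 -0.31  2.41] tqy 0.74
t 13.1 along -76.82 Fax 3.01 F [-1.99 -0.52  2.35] tqy 0.8
t 13.3 along -78.51 Fax 3.42 F [-1.4  -1.07  3.19] tqy 0.76
t 13.5 along -80.19 Fax 3.38 F [-1.96 -1.11  2.82] tqy 0.76
t 13.7 along -81.81 Fax 3.63 F [-2.6  -0.21  2.7 ] tqy 0.74
```

```bash
S() { python3 chk.py 6; }
python3 -m inch '[0.2,0,0.8,0,0,0,-1, 0.2,0,0.8,0,0,0,-1]' >/dev/null; S && python3 -m inch '[0.2,0,0.8,0,0,0,-1, 0.2,0,0.8,0,0,0,-1]' >/dev/null && S && python3 -m inch '[0.2,0,0.8,0,0,0,-1, 0.2,0,0.8,0,0,0,-1]' >/dev/null &&  S && python3 -m inch '[0.2,0,0.8,0,0,0,-1, 0.2,0,0.8,0,0,0,-1]' >/dev/null &&  S && python3 -m inch '[0.2,0,0.8,0,0,0,-1, 0.2,0,0.8,0,0,0,-1]' >/dev/null && S && python3 -m inch '[0.2,0,0.8,0,0,0,-1, 0.2,0,0.8,0,0,0,-1]' >/dev/null && S  && python3 -m inch '[0.2,0,0.8,0,0,0,-1, 0.2,0,0.8,0,0,0,-1]' >/dev/null && S
```

```text
t 13.9 along -83.45 Fax 3.12 F [-2.23 -0.72  2.35] tqy 0.73
t 14.1 along -85.11 Fax 3.19 F [-1.59 -1.55  2.82] tqy 0.75
t 14.3 along -86.56 Fax 12.45 F [-6.99 -1.49 10.42] tqy 1.13
```

```bash
python3 -m inch '[0,0,0,0,0,0,-1]' >/dev/null; python3 chk.py 6; python3 -m inch '[0.1,0,0.4,0,0,0,-1,0,0,0,0,0,0,-1]' >/dev/null; python3 chk.py 6; python3 -c "
from h import *
rep()"
```

```text
t 14.4 along -86.53 Fax 5.81 F [-3.91 -0.49  4.48] tqy 0.89
t 14.6 along -86.61 Fax 8.33 F [-5.38 -1.47  6.57] tqy 1.07
tip along -86.61 perp [0.73 0.37 0.4 ] u err deg 0.1706809728566584 F [-5.38 -1.47  6.57] Fax 8.328181244780305 Fperp [-1.23 -1.76 -0.64] tq [-0.38  1.07 -0.14]
```

```bash
python3 -m inch '[0.1,0,0.5,0,0,0,-1,0,0,0,0,0,0,-1]' >/dev/null; python3 chk.py 6
python3 - <<'E'
from h import *
for c in CAM: cv2.imwrite(f"pics/{c}9.png",get_image(c)["image"])
b=cv2.imread("pics/side9.png")[215:295,250:330];a=cv2.imread("pics/top9.png")[190:260,200:270]
cv2.imwrite("pics/c9.png",np.hstack([cv2.resize(x,(400,400),interpolation=cv2.INTER_CUBIC) for x in (a,b)]))
t,u,h=tip_now(); print([((proj("side",t+c*u)-[250,215]+.5)*5+[400,0]).round(0) for c in (86.5,100.5,165,210)])
E
```

```text
t 14.8 along -86.77 Fax 11.82 F [-7.45 -1.72  9.43] tqy 1.31
[array([[493., 294.]]), array([[509., 270.]]), array([[585., 154.]]), array([[641.,  68.]])]
```

View pics/c9.png

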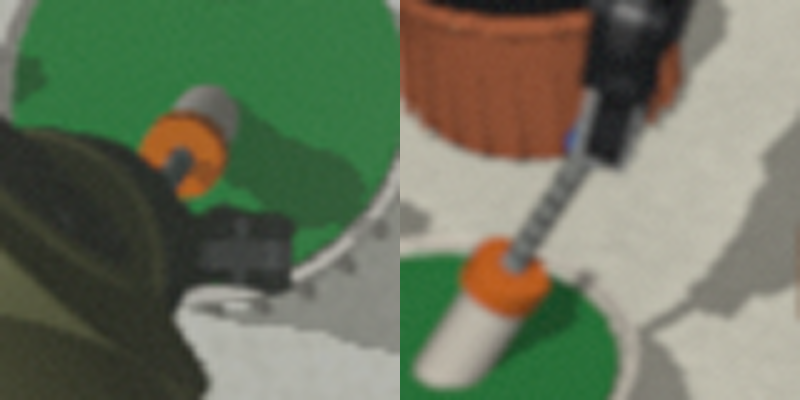

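Firm stop: the axial force climbs about 6 N per mm commanded, while the tip moves only about 0.1 mm, at a depth of about 87 mm. The marker sits on the mouth. I'll ease off the push, then lean the rod gently onto the tube's lower lip so it doesn't tip over on release.

```bash
python3 -m inch '[-0.2,0,-0.8,0,0,0,-1, 0,0,0,0,0,0,-1]' >/dev/null; python3 -c "
from h import *
rep()"; python3 -m inch '[-2.9,0,0.4,0,0.5,0,-1, -2.9,0,0.4,0,0.5,0,-1, 0,0,0,0,0,0,-1]' >/dev/null; python3 -c "
from h import *
rep()"
```

```text
tip along -86.55 perp [0.71 0.45 0.39] u err deg 0.17307753476940188 F [-4.33 -0.53  5.93] Fax 7.276604069121082 Fperp [-0.7  -0.78 -0.37] tq [-0.23  0.95 -0.14]
tip along -86.53 perp [0.5  0.49 0.27] u err deg 1.1583916838108717 F [-3.73 -0.71  4.03] Fax 5.3212009659860255 Fperp [-1.07 -0.9  -0.58] tq [-0.26  0.82 -0.15]
```

```bash
python3 -m inch '[-2.9,0,0.4,0,0.5,0,-1, -2.9,0,0.4,0,0.5,0,-1, 0,0,0,0,0,0,-1]' >/dev/null; python3 -c "
from h import *
rep()"
```

```text
tip along -86.43 perp [0.82 0.48 0.45] u err deg 2.1702659923647047 F [-5.11 -0.63  6.14] Fax 7.839705353478426 Fperp [-1.2  -0.91 -0.65] tq [-0.12  0.92 -0.06]
```

```bash
python3 -m inch '[-2.3,0,0.3,0,0.4,0,-1, -2.3,0,0.3,0,0.4,0,-1, 0,0,0,0,0,0,-1]' >/dev/null; python3 -c "
from h import *
rep()"
```

```text
tip along -86.4 perp [1.08 0.6  0.6 ] u err deg 2.977781676362607 F [-4.7  -0.49  5.43] Fax 7.032119834751125 Fperp [-1.19 -0.73 -0.66] tq [-0.12  0.82 -0.05]
```

```bash
python3 -m inch '[0,0,0,0,0,0,-1, 0,0,0,0,0,0,-1]' 20; python3 -m inch '[0,0,0,0,0,0,-0.5, 0,0,0,0,0,0,-0.4, 0,0,0,0,0,0,-0.2, 0,0,0,0,0,0,0.1]' 20
python3 - <<'E'
from h import *
rep()
for c in CAM: cv2.imwrite(f"pics/{c}10.png",get_image(c)["image"])
b=cv2.imread("pics/side10.png")[215:295,250:330];a=cv2.imread("pics/top10.png")[190:260,200:270]
cv2.imwrite("pics/c10.png",np.hstack([cv2.resize(x,(400,400),interpolation=cv2.INTER_CUBIC) for x in (a,b)]))
E
```

```text
clock: 16.2
position: [489.2, 180.7, 361.6]
ee_rot: [0.987, -0.034, 0.156, 0.005]
contact_force: [-5.9, 0.3, 6.5]
opening: 0.192
clock: 16.6
position: [489.3, 180.4, 361.3]
ee_rot: [0.987, -0.034, 0.156, 0.005]
contact_force: [-0.0, -0.6, 0.1]
opening: 0.543
tip along -86.78 perp [0.93 0.2  0.52] u err deg 2.9412607282047913 F [-0.   -0.64  0.09] Fax 0.055771579679657915 Fperp [ 0.02 -0.64  0.04] tq [ 0.07  0.32 -0.02]
```

View pics/c10.png

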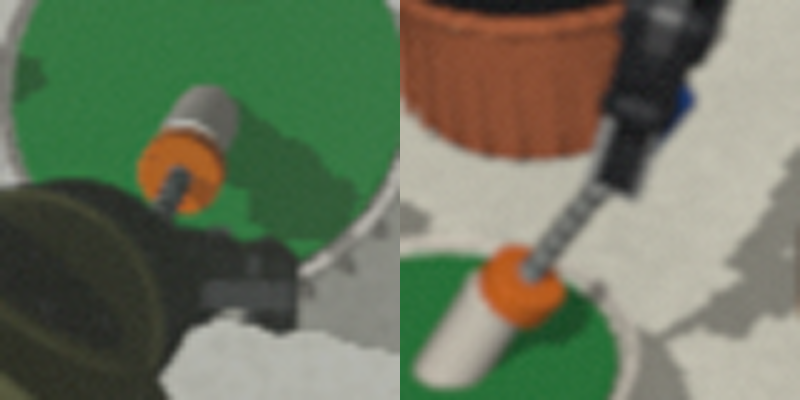

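```bash
python3 -m inch '[0,0,0,0,0,0,1, 0,0,0,0,0,0,1, -1.3,0,-4.8,0,0,0,1, -2.6,0,-9.7,0,0,0,1, -5.2,0,-19.3,0,0,0,1, -5.2,0,-19.3,0,0,0,1, -5.2,0,-19.3,0,0,0,1, -5.2,0,-19.3,0,0,0,1, -5.2,0,-19.3,0,0,0,1, 0,0,0,0,0,0,1]'
python3 - <<'E'
from h import *
rep()
for c in CAM: cv2.imwrite(f"pics/{c}11.png",get_image(c)["image"])
b=cv2.imread("pics/side11.png")[200:290,240:330];a=cv2.imread("pics/top11.png")[190:260,200:270]
cv2.imwrite("pics/c11.png",np.hstack([cv2.resize(x,(400,400),interpolation=cv2.INTER_CUBIC) for x in (a,b)]))
E
```

```text
clock: 17.7
position: [425.3, 185.6, 460.6]
ee_rot: [0.987, -0.034, 0.158, 0.004]
contact_force: [0.3, -0.5, -0.1]
opening: 0.998
tip along 31.23 perp [-2.9   1.92 -1.75] u err deg 3.194056706516645 F [ 0.3  -0.46 -0.09] Fax -0.24848295848109564 Fperp [ 0.18 -0.45  0.12] tq [ 0.03  0.29 -0.03]
```

View pics/c11.png

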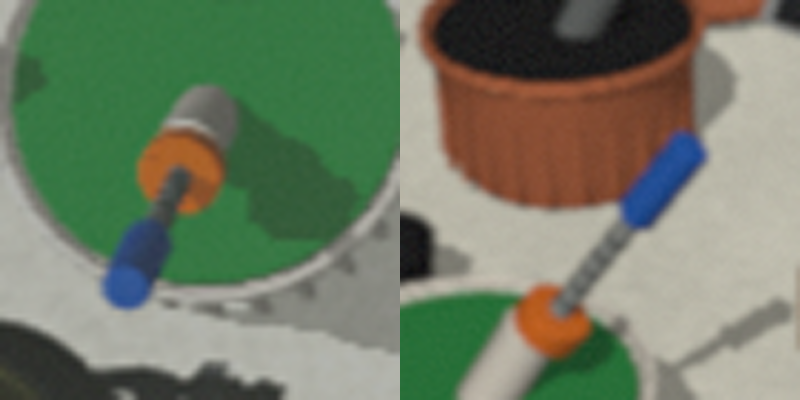

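View pics/side11.png

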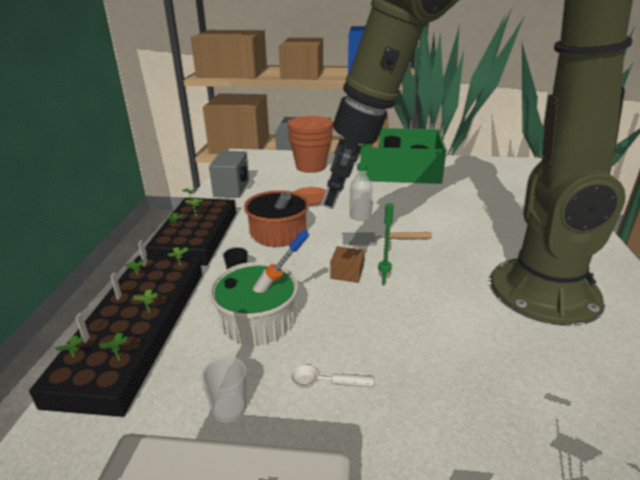

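Run:
```python
from h import *
p,r=tri(np.array([305.2,232.2]),np.array([222.4,240.4])); print("handle top",p,r,"dist to mouth",np.linalg.norm(p-M2),"lean deg",np.degrees(np.arccos((p-M2)@[0,0,1]/np.linalg.norm(p-M2))))
u=(p-M2)/np.linalg.norm(p-M2)
im=cv2.imread("pics/side11.png"); z=im[225:290,255:315].copy(); z=cv2.resize(z,(553,600),interpolation=cv2.INTER_CUBIC)
cv2.imwrite("pics/c12.png",z)
```

```text
handle top [521.48 176.87 228.43] [-0.19 -0.04  0.01  0.21] dist to mouth 123.3413508098319 lean deg 37.054049949704634
```

View pics/c12.png

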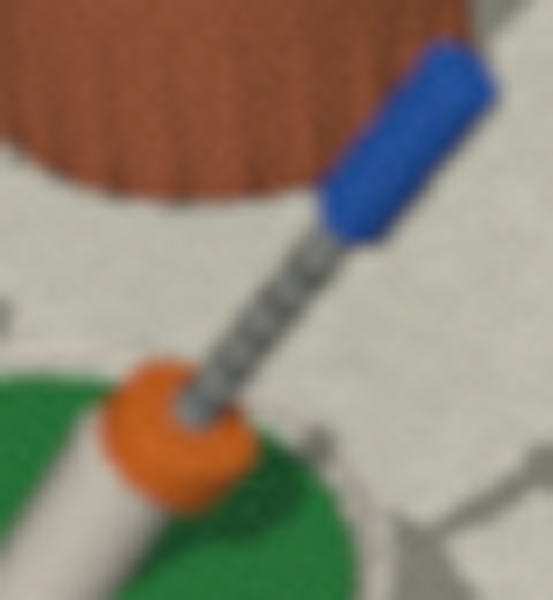

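Run:
```python
from h import *
a=cv2.imread("pics/side0.png");b=get_image("side")["image"]
for n in ("nursery_pot","mister","cup","saucer","spoon_label"): print(n,[np.round(d["uv"]) for d in look_for("side",n)][:1])
print(get_state()["clock"],get_state()["joint_vel"].max()); print(close_job())
```

```text
nursery_pot [array([234., 255.])]
mister [array([362., 198.])]
cup [array([224., 386.])]
saucer [array([312., 194.])]
spoon_label [array([318., 379.])]
18.1 0.001106904035958088
the job is handed in; nothing more can be done
None
```

The gauge rod is standing on the bottom of the white planter's slanting tube, the marker is resting on the mouth, and the job is handed in. It took about 18 s of the 48 s allowed, and the tube is about 87 mm deep.

- **Sliding the marker:** I lowered the rod foot first until the marker reached the mouth and slid up the shaft. While it slid, the axial force reading was a steady 3–3.5 N.
- **Feeling the bottom:** The axial force reading jumped to 12.5 N at the stop. When I pressed again, it rose by about 6 N for each mm commanded while the foot moved about 0.1 mm. That is well under the 35 N limit.
- **Letting go:** I eased off the push, leaned the rod towards the lower lip of the tube, opened the gripper and backed away.

**Last checks:**
- **Depth:** The arm put the foot 86.7 mm below the mouth. The handle top seen in the pictures afterwards gives the same 86.7 mm.
- **Rod lean:** The rod leans about 5–7° more than the tube because of the play in the bore. That play only allows about 5°, so part of the 7° reading is measuring error. The marker therefore sits on the mouth slightly tilted.
- **Robot:** The gripper is clear of everything and no contact force is showing.
- **Other things:** The pot, mister, cup, saucer and spoon label are where they were, within a few pixels of detector scatter. The trowel and the green look-alike I only judged by eye in the last side picture; they look unmoved.

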